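Seat the keyed arbor in its belt pulley and hold it home

TASK

Take the arbor with the key on its shank out of the wooden rack and put it, shank down, into the bore of the belt pulley clamped in the vice, turning it until its key slips into the keyway, then push it fully home so that its collar sits flush on the hub. Finish while still holding it in the gripper and pressing it down firmly, with about 15 N, so that I can tighten the grub screw. Leave the other two arbors in the rack and everything else on the bench where it is.

Things in the scene. Friction and masses are not known exactly. Their poses are not given: they have to be found in the camera images.
- arbor_mid (a point): Keyed arbor: a steel shaft 98 mm long, upright in a rack hole. Point on its axis, mid-height of the round gripping body, 73 mm above its lower end (91 mm above the bench in the rack). z up the shaft, x to the side of the key. From below: shank 24 mm diameter, 42 mm long, foot chamfered; collar 38 mm diameter, 42 to 48 mm up; gripping body 26 mm diameter, 48 to 98 mm up. About 0.4 kg.
- arbor_key (a point): The keyed arbor's key: a dark steel bar 8 mm wide standing 4 mm proud of the shank, from 14 to 40 mm above the arbor's lower end, below the collar. This point is the outer end of its lower edge, 16 mm from the axis and 59 mm below arbor_mid. Below it, 14 mm of plain pilot. A slot 8 mm wide in the rim of the arbor's top end is on the same side as the key. Only this arbor has a key.
- bore (a point): Mouth of the pulley's bore, on its axis, level with the hub's upper face, 72 mm above the bench; z up out of the bore, x towards the keyway. Through bore 25.6 mm diameter, 44 mm deep; keyway 10 mm wide, full depth, reaching 17.5 mm from the axis; mouth chamfered 1.5 mm. With the key resting on the hub's face arbor_mid is 59 mm above this point; fully home (collar on hub) 31 mm.
- pulley: The aluminium belt pulley, lying flat and immovable in the vice. Origin under its centre, 28 mm above the bench; x towards the keyway. Rim 90 mm diameter with two V grooves, rim top 58 mm above the bench; hub 50 mm diameter, standing 14 mm above the rim, with a grub screw in its side over the keyway.
- rack: The hardwood arbor rack, fixed: a block 70 mm (its x) by 250 mm (its y) by 30 mm high, origin under its centre, with three round holes 26 mm diameter, 12 mm deep, at 0 and +-85 mm along its y. The three arbors stand in these in any order.
- vice: The grey machine vice, fixed: origin under the pulley's axis. About 220 mm long along its x (fixed jaw at +x, screw with cross handle reaching 179 mm to -x), 136 mm wide, jaws' tops 60 mm above the bench.
- plain_arbor: A steel arbor like the keyed one (same 24 mm shank and 38 mm collar) but without key, its top a 16 mm threaded stub, 101 mm long; stands in the rack. Origin at its lower end. To be left there.
- taper_arbor: A steel arbor without key whose top is a tapered, threaded cone (polishing spindle), 117 mm long, same shank and collar; stands in the rack. Origin at its lower end. To be left there.
- hex_key: An L-shaped dark steel hex key, 100 mm long, 6 mm thick, lying between the rack and the vice. Origin under its long leg. To be left alone.
- hammer: A hammer with a wooden handle, lying at the robot's right-hand edge of the work area (-y), about 0.25 m long. To be left alone.
- spanner: A steel spanner, lying at the robot's left-hand edge of the work area (+y), about 0.2 m long. To be left alone.
- felt_wheel: A hard felt polishing wheel, 124 mm diameter, 25 mm thick, lying flat beyond the work. To be left alone.
- spare_pulley: A small aluminium pulley, 68 mm diameter, 30 mm high, lying flat beyond the work. To be left alone.
- oil_bottle: A white plastic bottle, 52 mm diameter, 130 mm high, beyond the work on the right. To be left alone.
Mind the look-alikes: they are no part of the job. Leave any purple or yellow look-alike of the part that bears arbor_mid alone.

How it is judged:
By the outcome, as a careful person would: the job done as asked, in the order asked, and still so for the second after the job is handed in, while the arm keeps its last pose, push and grip.
It also fails if it takes over 54 s, if anything falls off the work surface, if the arm or the gripper's body presses on something with over 40 N, if the wrist force passes 120 N, or if a joint passes its speed limit or range.

ROBOT

A 6-joint arm with a two-finger parallel gripper is mounted at the origin on the work surface. World frame = base frame: x ahead of the robot, y to its left, z up, the work surface at z = 0. Lengths are in mm, angles in degrees, forces in N, time in s.
With the tool pointing down it reaches from about 300 to 850 mm from the base axis. Payload 4.2 kg.
Tool frame: the origin (TCP) lies midway between the tips of the shut fingers; the grasp point (between the pads) lies 19 mm behind it (env.grip_depth is the distance from the TCP to the grasp point, in mm); z points along the fingers, y is the line along which they close (so a half turn about z gives the same grasp; the last joint's range is limited). The gripper opens to 91 mm and grips with 3 to 60 N. Pads are 32 mm wide; open, the fingers measure 118 mm over their backs; the gripper's body (76 mm by 178 mm) begins 60 mm behind the grasp point.
Start: joints at [-77.521, 18.312, 89.639, -0, 72.044, -1.146], TCP at [135.452, -558.834, 213.976] pointing down, gripper open.
Joint ranges: [-177.97, 177.97], [-48.28, 115.42], [12.27, 149.76], [-77.06, 257.06], [2.81, 150.46], [-146.56, 146.56]. Speed limits (degrees/s): [147.25, 147.25, 180, 180, 180, 180].

INTERFACE

Orientations are given as [roll, pitch, yaw] about the fixed x, y, z axes, in that order (R = Rz(yaw) Ry(pitch) Rx(roll)).
In Python, from workcell import env, eyes gives the robot as it stands.
- The arm moves only by the tool send_rows, never from a script. Its argument "motion" is a list of rows, each a list of 7 numbers: the shift along the world's x, y, z normalised to -1 to 1, where 1 is 0.5 m, then the turn, a rotation vector about the world's x, y, z normalised to -1 to 1, where 1 is 60 degrees, then the opening, from -1 (shut) to 1 (fully open). A call has 1 to 20 rows; each row is the pose to reach, as a shift and turn from the pose commanded when the call began; what a row does not reach only later rows make up. A row lasts 1/8 s, in which the tool goes at most 62.5 mm and 10.7 degrees, less where a joint would pass 70% of its speed; a pose out of reach is approached as far as the arm can. A call with a number of a shift or a turn outside -1 to 1 is refused whole. A call with a gripper value outside its range is refused whole. The fingers move at their own pace and stop on an object; "squeeze" is the grip in N (left out, the last holds). Time passes only in rows, so rows that repeat a pose let the fingers close. It gives the time, the measured TCP pose, the force, the opening and the grip force at its end, in the units of the state.
- env.state(): the state, without advancing time (a new reading comes with each control period).
- eyes.grab_frame(name): name is "scene" or "top" or "wrist"; returns a dict with "pixels" (400x640x3 uint8, red, green, blue), "depth" (400x640 float32, mm along the optical axis (not along the pixel's ray), 0 where there is no reading), "fx", "fy", "cx", "cy" (pixels), "R" (3x3) and "t" (3): a world point X has camera coordinates R X + t; the wrist camera has in their place "T_tool_cam" (4x4, takes a point from camera to tool coordinates, whose origin is the TCP and whose axes are the flange's). Camera axes: x right, y down, z forward; pixel columns grow to the right and rows downward; lengths in mm; the calibration is good to about 2 mm. A picture is of the moment at which its call begins: read the wrist's pose just before it.
- env.job_done(): hands the job in; it is judged then, once.
The state is a dict: "time_s": time; "qpos": joint angles; "qvel": joint speeds; "effort": joint torques, N m; "ee_pos": TCP position; "ee_rot": TCP orientation; "force": force on the tool from outside, world axes, zero at the start; "torque": the same for the moment, N m; "gripper_width": finger opening in mm; "gripper_force": force on a finger pad.
Only numpy, scipy, OpenCV 4.12 (cv2) and the standard library are available. Lean on these libraries where they do the work, as an engineer would, in place of code of your own. Each camera call takes 0.05 s, during which the arm holds its last target. There are 200 camera calls.

## Working session

There is one attempt and no reset: what is moved stays moved. The work goes in short steps, Python scripts to look and compute and a tool call to move; the robot and the scene stay as the last step left them, time stands still between calls to the robot, and variables do not carry over. Pictures are saved under pics/ and viewed, at most 10 in all, crops included, and the job is handed in when it is done.

Besides the shell and the picture viewer there is one more tool, called after "Request:" as name([rows], argument=value, ...), one row to a line, values as JSON. send_rows: Moves the arm, as the interface text tells. Its arguments: {"type":"object","properties":{"motion":{"type":"array"},"squeeze":{"type":"number"}},"required":["motion"]}

```bash
mkdir -p pics; ls; python3 - <<'E'
from workcell import env, eyes
import cv2,numpy as np
s=env.state();print({k:np.round(v,2) for k,v in s.items()})
for n in("top","scene"):
    f=eyes.grab_frame(n);np.savez(f"{n}.npz",**f)
    cv2.imwrite(f"pics/{n}.png",f["pixels"][:,:,::-1]);print(n,f["fx"],f["cx"],f["cy"],np.round(f["R"],3).tolist(),np.round(f["t"],1))
E
```

```text
pics
{'time_s': np.float64(0.0), 'qpos': array([-77.52,  18.35,  89.71,  -0.  ,  72.04,  -1.14]), 'qvel': array([ 0.03,  0.01,  0.  ,  0.01, -0.09,  0.04]), 'effort': array([ -0.  , -41.25, -23.2 ,   0.07,   0.05,  -0.  ]), 'ee_pos': array([ 135.34, -558.33,  213.1 ]), 'ee_rot': array([-179.9 ,   -0.  ,   13.62]), 'force': array([-0.08,  1.08,  0.25]), 'torque': array([-0.01,  0.02,  0.03]), 'gripper_force': np.float64(0.0), 'gripper_width': np.float64(91.32)}
top 382.9018340586266 315.583420429389 198.24180331456574 [[0.068, -0.998, 0.004], [-0.975, -0.068, -0.211], [0.211, 0.01, -0.977]] [ -21.5  568.2 1341.6]
scene 506.723712298505 318.84175936071364 198.1486822141662 [[-0.303, 0.953, -0.0], [0.71, 0.225, -0.667], [-0.635, -0.202, -0.745]] [ 140.8 -322.1 2023.9]
```

View pics/top.png

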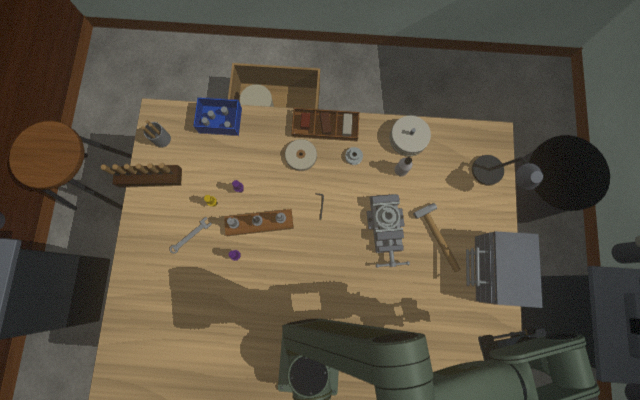

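View pics/scene.png

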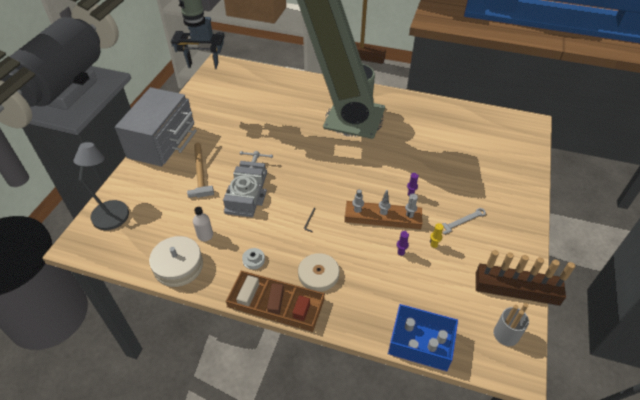

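The top view shows the rack around (258,221), with arbors at (232,222), (257,219) and (281,216). The vice and pulley are at (388,216). I'll zoom in and get world positions.

```bash
cat > h.py <<'E'
import numpy as np,cv2
def ray(f,u,v,z):
    d=f["R"].T@np.array([(u-f["cx"])/f["fx"],(v-f["cy"])/f["fy"],1]);c=-f["R"].T@f["t"]
    return c+d*(z-c[2])/d[2]
E
python3 - <<'E'
from h import *
f=np.load("top.npz");g=np.load("scene.npz")
a=cv2.resize(f["pixels"][200:245,215:300],(765,405),interpolation=cv2.INTER_CUBIC)
b=cv2.resize(g["pixels"][180:235,340:430],(0,0),fx=4,fy=4,interpolation=cv2.INTER_CUBIC)
c=cv2.resize(f["pixels"][190:250,360:420],(0,0),fx=3.2,fy=3.2,interpolation=cv2.INTER_CUBIC)
im=np.zeros((600,765,3),np.uint8);im[:370]=a[:370];im[375:595,:360]=b;im[375:567,370:562]=c
cv2.imwrite("pics/z.png",im[:,:,::-1])
for u,v,z in[(232,222,116),(257,219,116),(281,216,116),(388,215,72)]:print(ray(f,u,v,z).round(0))
E
```

```text
[452. 300. 116.]
[469. 215. 116.]
[485. 133. 116.]
[ 522. -247.   72.]
```

View pics/z.png

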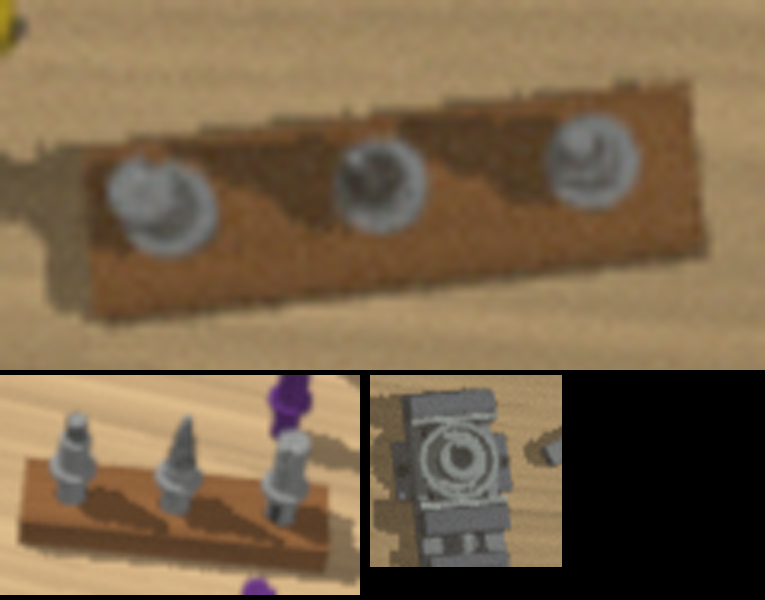

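```bash
python3 - <<'E'
from h import *
from workcell import eyes
f=np.load("top.npz");print(ray(f,231.3,221.1,116),ray(f,215+382/9,200+185/9,75))
w=eyes.grab_frame("wrist");print(w["T_tool_cam"].round(3),w["fx"],w["cx"],w["cy"])
E
```

```text
[455.30955629 302.98029642 116.        ] [469.40842142 219.35650728  75.        ]
[[ 0.00000e+00 -9.71000e-01 -2.39000e-01  6.67770e+01]
 [ 1.00000e+00  0.00000e+00 -1.00000e-03 -3.69000e-01]
 [ 1.00000e-03 -2.39000e-01  9.71000e-01 -1.69454e+02]
 [ 0.00000e+00  0.00000e+00  0.00000e+00  1.00000e+00]] 349.9051072020236 321.27575316379017 205.28954468669966
```

Request:
send_rows([
  [0.774,0.624,-0.02,0,0,0,1],
  [0.774,0.624,-0.02,0,0,0,1],
  [0.774,0.624,-0.02,0,0,0,1],
  [0.774,0.624,-0.02,0,0,0,1],
  [0.774,0.624,-0.02,0,0,0,1],
  [0.774,0.624,-0.02,0,0,0,1],
  [0.774,0.624,-0.02,0,0,0,1],
  [0.774,0.624,-0.02,0,0,0,1],
  [0.774,0.624,-0.02,0,0,0,1],
  [0.774,0.624,-0.02,0,0,0,1],
  [0.774,0.624,-0.02,0,0,0,1],
  [0.774,0.624,-0.02,0,0,0,1],
])

```text
time_s: 1.65
ee_pos: [521.6, -247.8, 204.2]
ee_rot: [180.0, 0.0, 13.5]
force: [0.2, 0.6, -0.3]
gripper_width: 91.2
gripper_force: 0.0
```

```bash
cat >> h.py <<'E'
from scipy.spatial.transform import Rotation as Ro
def wrist(name):
    from workcell import env,eyes
    s=env.state();w=dict(eyes.grab_frame("wrist"))
    T=np.eye(4);T[:3,:3]=Ro.from_euler("xyz",s["ee_rot"],degrees=True).as_matrix();T[:3,3]=s["ee_pos"]
    C=np.linalg.inv(T@w["T_tool_cam"]);w["R"]=C[:3,:3];w["t"]=C[:3,3]
    np.savez(name+".npz",**w);cv2.imwrite(f"pics/{name}.png",w["pixels"][:,:,::-1])
    print({k:np.round(s[k],2) for k in("time_s","ee_pos","ee_rot","qpos","force","gripper_width","gripper_force")});return w
def proj(f,X):
    p=f["R"]@X+f["t"];return np.array([f["fx"]*p[0]/p[2]+f["cx"],f["fy"]*p[1]/p[2]+f["cy"]])
E
python3 -c "
from h import *
wrist('w1')"
```

```text
{'time_s': np.float64(1.65), 'ee_pos': array([ 521.55, -247.83,  204.18]), 'ee_rot': array([179.99,   0.  ,  13.51]), 'qpos': array([-2.655e+01,  1.888e+01,  9.024e+01, -1.000e-02,  7.087e+01,
        4.994e+01]), 'force': array([ 0.18,  0.57, -0.3 ]), 'gripper_width': np.float64(91.25), 'gripper_force': np.float64(0.0)}
```

View pics/w1.png

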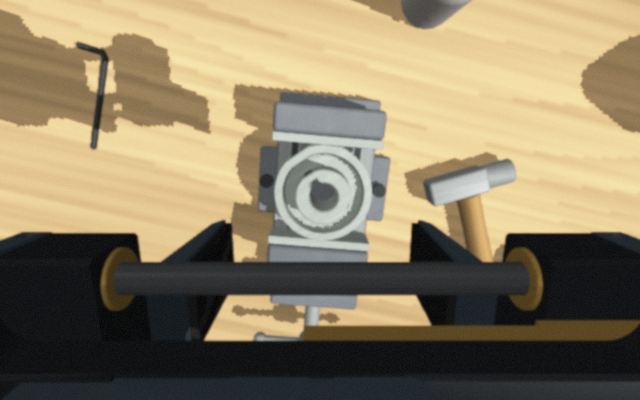

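The bore is at about (324,193), with the vice around it. Next I'll zoom in on the keyway and extract the circle and the keyway.

```bash
python3 - <<'E'
from h import *
f=np.load("w1.npz");p=f["pixels"][140:245,270:380];d=f["depth"][140:245,270:380]
a=cv2.resize(p,None,fx=5,fy=5,interpolation=cv2.INTER_CUBIC)
H=np.zeros(d.shape)
for i in range(d.shape[0]):
    for j in range(d.shape[1]):
        q=np.array([(j+270-f["cx"])/f["fx"],(i+140-f["cy"])/f["fy"],1])*d[i,j]; H[i,j]=(f["R"].T@(q-f["t"]))[2]
np.save("H.npy",H)
b=cv2.resize((np.clip(H,20,90)-20)/70*255,None,fx=2,fy=2,interpolation=0).astype(np.uint8)
im=np.zeros((525,775,3),np.uint8);im[:,:550]=a;im[:210,555:775]=b[:,:,None]
cv2.imwrite("pics/z1.png",im[:,:,::-1])
hub=H[(H>66)&(H<80)];print(np.median(hub))
E
```

```text
70.564221281283
```

View pics/z1.png

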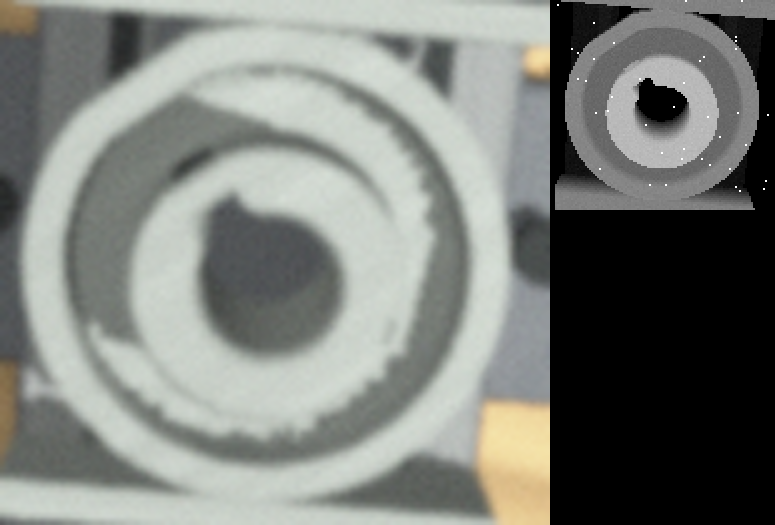

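The bore's edge and the keyway notch (upper left, crop about (225,205), bore centre about (272,285)) are clear. I'll rectify to z=72 and fit.

```bash
cat >> h.py <<'E'
def rect(f,c,z,half,s=0.25):
    n=int(2*half/s);g=(np.arange(n)-n/2)*s
    X,Y=np.meshgrid(c[0]+g,c[1]+g) # col->x,row->y
    P=np.einsum('ij,jkl->ikl',f["R"],np.array([X,Y,np.full_like(X,z)]))+f["t"][:,None,None]
    m1=(f["fx"]*P[0]/P[2]+f["cx"]).astype(np.float32);m2=(f["fy"]*P[1]/P[2]+f["cy"]).astype(np.float32)
    return cv2.remap(f["pixels"],m1,m2,cv2.INTER_CUBIC),g
E
cat > bore.py <<'E'
import sys
from h import *
from scipy.optimize import least_squares
def bore(f,c0):
    im,g=rect(f,c0,72,30);G=cv2.cvtColor(im,cv2.COLOR_RGB2GRAY)
    for th in (150,165):
        m=(G<th).astype(np.uint8);n,l=cv2.connectedComponents(m)
        k=l[len(g)//2,len(g)//2];m=(l==k).astype(np.uint8)
        cs=max(cv2.findContours(m,0,cv2.CHAIN_APPROX_NONE)[0],key=cv2.contourArea)[:,0]
        P=np.c_[c0[0]+g[cs[:,0]],c0[1]+g[cs[:,1]]]
        r=least_squares(lambda q:np.hypot(*(P-q[:2]).T)-q[2],[*c0[:2],13],loss="soft_l1",f_scale=.3).x
        d=P-r[:2];rad=np.hypot(*d.T);o=rad>r[2]+1.2
        ang=np.degrees(np.arctan2(d[o,1],d[o,0]));v=d[o].sum(0)
        print(th,r.round(2),"keyway",np.degrees(np.arctan2(v[1],v[0])).round(1),ang.min().round(1),ang.max().round(1),rad.max().round(1))
if __name__=="__main__":
    f=np.load("w1.npz");bore(f,ray(f,270+272/5,140+285/5,72))
E
python3 bore.py
```

```text
150 [ 522.41 -248.79   13.02] keyway 47.3 29.9 67.3 17.5
165 [ 522.33 -248.87   13.39] keyway 47.3 28.7 67.8 18.0
```

Request:
send_rows([
  [-0.13,1,0.12,0,0,0,1],
  [-0.13,1,0.12,0,0,0,1],
  [-0.13,1,0.12,0,0,0,1],
  [-0.13,1,0.12,0,0,0,1],
  [-0.13,1,0.12,0,0,0,1],
  [-0.13,1,0.12,0,0,0,1],
  [-0.13,1,0.12,0,0,0,1],
  [-0.13,1,0.12,0,0,0,1],
  [-0.13,1,0.12,0,0,0,1],
  [-0.13,1,0.12,0,0,0,1],
  [-0.13,1,0.12,0,0,0,1],
])

```text
time_s: 3.08
ee_pos: [457.6, 251.6, 263.8]
ee_rot: [180.0, 0.0, 13.5]
force: [0.5, -0.8, -0.2]
gripper_width: 90.8
gripper_force: 0.0
```

```bash
python3 -c "
from h import *
wrist('w2')"
```

```text
{'time_s': np.float64(3.08), 'ee_pos': array([457.62, 251.56, 263.81]), 'ee_rot': array([1.7996e+02, 3.0000e-02, 1.3510e+01]), 'qpos': array([ 2.7560e+01,  1.1910e+01,  9.1310e+01, -3.0000e-02,  7.6820e+01,
        1.0405e+02]), 'force': array([ 0.47, -0.82, -0.21]), 'gripper_width': np.float64(90.84), 'gripper_force': np.float64(0.0)}
```

View pics/w2.png

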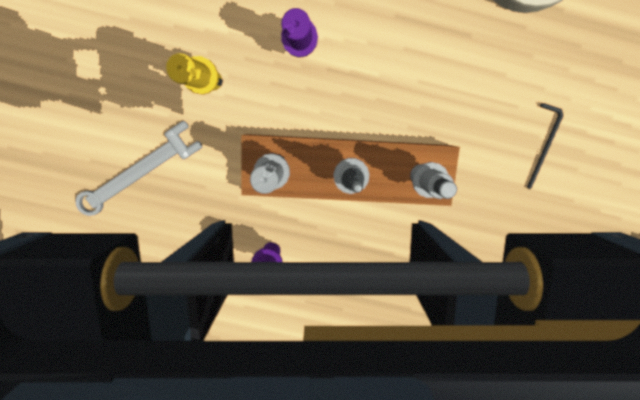

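Keyed arbor at (268,175), the leftmost in the rack, with a flat top. I'll move above it for a close look.

Request:
send_rows([
  [-0.01,0.1,-0.12,0,0,0,1],
  [-0.01,0.1,-0.12,0,0,0,1],
  [-0.01,0.1,-0.12,0,0,0,1],
  [-0.01,0.1,-0.12,0,0,0,1],
])

```text
time_s: 3.62
ee_pos: [453.4, 302.5, 205.4]
ee_rot: [-180.0, -0.1, 13.6]
force: [0.3, -0.7, 0.4]
gripper_width: 91.0
gripper_force: 0.0
```

```bash
python3 - <<'E'
from h import *
f=wrist('w3')
u=proj(f,np.array([454,302,116]));print(u)
x,y=int(u[0]),int(u[1])
a=f["pixels"][max(y-70,0):y+70,max(0,x-90):x+90]
cv2.imwrite("pics/z3.png",cv2.resize(a,None,fx=4,fy=4,interpolation=cv2.INTER_CUBIC)[:,:,::-1])
E
```

```text
{'time_s': np.float64(3.62), 'ee_pos': array([453.44, 302.52, 205.36]), 'ee_rot': array([-1.7999e+02, -1.3000e-01,  1.3570e+01]), 'qpos': array([ 3.2520e+01,  1.5880e+01,  9.4440e+01, -4.0000e-02,  6.9550e+01,
        1.0897e+02]), 'force': array([ 0.34, -0.71,  0.43]), 'gripper_width': np.float64(90.99), 'gripper_force': np.float64(0.0)}
[322.97204601 209.01250851]
```

View pics/z3.png

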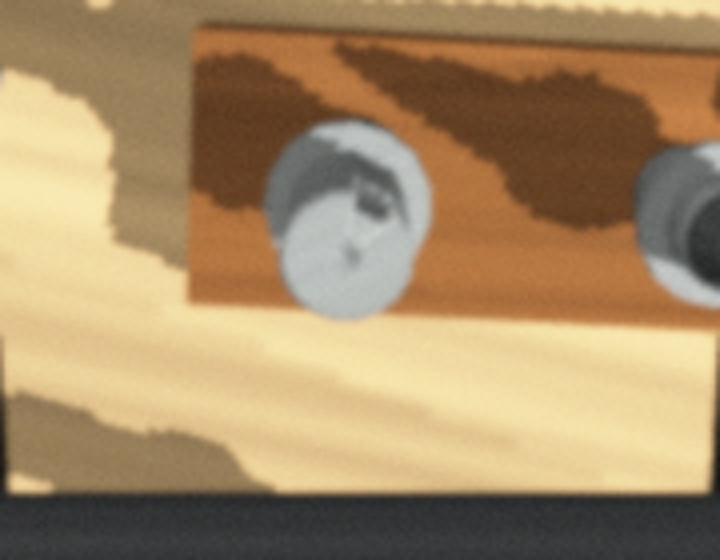

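The crop shows the arbor top disc centred near crop (347,253) (full image about (319,202)). The rim slot is at crop (375,203), so the key faces roughly the camera's up/right. I'll compute numbers from that.

```bash
python3 - <<'E'
from h import *
f=np.load("w3.npz")
A=ray(f,232+347/4,139+252/4,116);S=ray(f,232+375/4,139+204/4,114)
print(A,S,np.degrees(np.arctan2(*(S-A)[1::-1])))
im,g=rect(f,A,116,16,.5)
G=cv2.cvtColor(im,cv2.COLOR_RGB2GRAY)
print("cols x, rows y; 1mm");
for i in range(0,64,2): print("%4d "%g[i]+" ".join("%3d"%v for v in G[i,::2]))
# collar circle at z=66 and depth
print(ray(f,232+349/4,139+203/4,66))
for z in(116,):print(f["depth"][202,315:325])
E
```

```text
[458.58969438 306.41608525 116.        ] [468.4824175  303.33750005 114.        ] -17.28598211284871
cols x, rows y; 1mm
 -16 218 218 218 217 213 212 210 183 148 132 126 119 118 123 128 133 131 132 134 132 133 131 128 126 122 122 124 125 123 126 126 129
 -15 220 217 218 217 216 213 205 177 143 127 123 119 116 123 130 132 133 133 132 134 133 132 129 121 123 125 126 125 122 127 128 128
 -14 216 218 217 215 213 211 202 169 137 128 123 121 117 122 127 132 133 135 132 133 137 135 134 140 136 140 141 137 133 131 129 131
 -13 218 220 219 215 214 210 196 157 133 126 122 120 124 131 144 144 145 140 145 147 154 158 164 168 173 173 172 169 162 154 145 139
 -12 218 220 218 216 214 211 191 149 129 132 130 138 149 161 167 174 170 166 168 176 178 185 188 191 194 192 190 190 189 183 176 169
 -11 218 219 218 218 214 207 187 146 136 148 160 167 177 184 185 186 187 186 187 188 188 186 189 190 195 192 194 193 196 191 189 187
 -10 219 218 219 215 215 209 182 150 153 169 181 184 186 187 187 188 191 190 190 192 188 191 186 179 177 180 190 195 195 194 193 192
  -9 218 218 218 217 214 207 180 167 176 184 187
[... 2720 characters left out ...]
  93  95  95  96  99 102
  12 216 208 177 139 127 120 119 119 123 129 138 149 159 162 170 171 170 165 156 148 134 122 105  99  95  95  94  96  96 101 106 104
  13 217 205 167 136 123 120 118 117 119 128 129 134 132 141 151 156 142 129 118 114 111 106  98  97  98  98  99 101 105 106 109 111
  14 218 204 163 131 126 121 120 120 123 130 131 133 130 134 149 151 133 117 111 110 110 108 104 107 109 109 108 106 110 111 108 111
  15 218 198 154 127 124 120 119 119 124 129 132 130 132 132 138 138 128 118 112 113 111 108 108 110 109 111 111 112 110 111 111 110
[458.2428715  306.29312255  66.        ]
[267.99445 268.88705 268.06372 269.46365 269.07596 268.8001  268.04874
 267.51794 267.4299  267.96506]
```

Request:
send_rows([
  [0.009,0.0076,-0.11,0,0,0,0.4],
  [0.009,0.0076,-0.11,0,0,0,0.4],
  [0.009,0.0076,-0.11,0,0,0,0.4],
  [0.009,0.0076,-0.11,0,0,0,0.4],
])

```text
time_s: 4.18
ee_pos: [458.1, 307.5, 151.2]
ee_rot: [-179.9, -0.2, 13.6]
force: [-1.1, 0.2, 0.0]
gripper_width: 63.6
gripper_force: 0.0
```

```bash
python3 - <<'E'
from h import *
f=wrist('w4')
A=np.array([457.9,306.3,116.]);print(proj(f,A))
im,g=rect(f,A,116,16,.05)
im=im.copy();cv2.circle(im,(320,320),260,(255,0,0),1);cv2.line(im,(320,320),(int(320+300*np.cos(np.radians(-17))),int(320+300*np.sin(np.radians(-17)))),(255,0,0),1)
cv2.imwrite("pics/z4.png",im[40:600,:,::-1])
E
```

```text
{'time_s': np.float64(4.18), 'ee_pos': array([458.09, 307.49, 151.24]), 'ee_rot': array([-179.93,   -0.22,   13.61]), 'qpos': array([ 3.2680e+01,  1.8840e+01,  9.8430e+01, -1.0000e-02,  6.2500e+01,
        1.0907e+02]), 'force': array([-1.07,  0.24,  0.04]), 'gripper_width': np.float64(63.6), 'gripper_force': np.float64(0.0)}
[324.11116468 232.24165877]
```

View pics/z4.png

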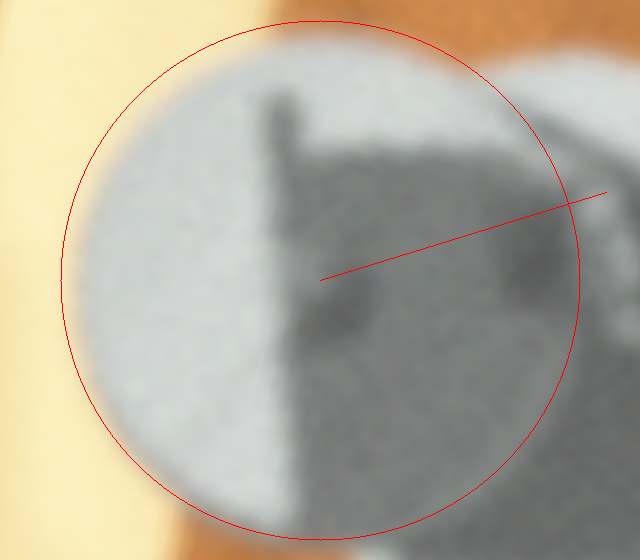

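The crop shows the top disc centred within 0.5 mm of the expected point, and the slot near crop (535,255), which is about −13°. I'll descend and grip.

Request:
send_rows([
  [0,-0.001,-0.07,0,0,0,0.4],
  [0,-0.001,-0.13,0,0,0,0.4],
  [0,-0.001,-0.153,0,0,0,0.4],
  [0,-0.001,-0.153,0,0,0,0.4],
  [0,-0.001,-0.153,0,0,0,-1],
  [0,-0.001,-0.153,0,0,0,-1],
  [0,-0.001,-0.153,0,0,0,-1],
  [0,-0.001,-0.153,0,0,0,-1],
  [0,-0.001,-0.153,0,0,0,-1],
  [0,-0.001,-0.153,0,0,0,-1],
  [0,-0.001,-0.153,0,0,0,-1],
], squeeze=50)

```text
time_s: 5.6
ee_pos: [457.1, 306.4, 72.7]
ee_rot: [180.0, -0.0, 13.6]
force: [-0.2, -0.4, 3.8]
gripper_width: 25.1
gripper_force: 50.0
```

Request:
send_rows([
  [0,0,0.1,0,0,0,-1],
  [0,0,0.2,0,0,0,-1],
  [0,0,0.3,0,0,0,-1],
  [0,0,0.3,0,0,0,-1],
  [0.02,-0.2,0.3,0,0,0.16,-1],
  [0.04,-0.4,0.3,0,0,0.32,-1],
  [0.06,-0.5,0.3,0,0,0.48,-1],
  [0.08,-0.6,0.3,0,0,0.64,-1],
  [0.1,-0.7,0.3,0,0,0.8,-1],
  [0.12,-0.8,0.3,0,0,0.9,-1],
  [0.13,-0.9,0.3,0,0,1,-1],
  [0.13,-1,0.3,0,0,1,-1],
  [0.13,-1,0.3,0,0,1,-1],
  [0.13,-1,0.3,0,0,1,-1],
  [0.13,-1,0.3,0,0,1,-1],
])

```text
time_s: 7.48
ee_pos: [521.0, -192.4, 220.7]
ee_rot: [-179.8, -0.1, 73.6]
force: [0.2, -0.1, -4.3]
gripper_width: 25.0
gripper_force: 50.0
```

```bash
python3 - <<'E'
from h import *
from workcell import eyes
f=wrist('w5')
g=dict(eyes.grab_frame("scene"))
np.savez("s5.npz",**g)
u=proj(g,np.array([522,-194,195.]));print(u);x,y=int(u[0]),int(u[1])
a=cv2.resize(g["pixels"][y-25:y+45,x-40:x+40],(480,420),interpolation=cv2.INTER_CUBIC)
cv2.imwrite("pics/z5.png",a[:,:,::-1])
c=-g["R"].T@g["t"];print(c,np.degrees(np.arctan2(c[1]+194,c[0]-522)))
E
```

```text
{'time_s': np.float64(7.48), 'ee_pos': array([ 521.02, -192.39,  220.65]), 'ee_rot': array([-1.7978e+02, -7.0000e-02,  7.3640e+01]), 'qpos': array([-2.148e+01,  1.642e+01,  9.140e+01,  5.000e-02,  7.240e+01,
       -5.130e+00]), 'force': array([ 0.21, -0.1 , -4.31]), 'gripper_width': np.float64(24.99), 'gripper_force': np.float64(50.0)}
[254.24994338 158.20856759]
[1557.35177066  347.29626887 1293.68546669] 27.601192717600984
```

View pics/z5.png

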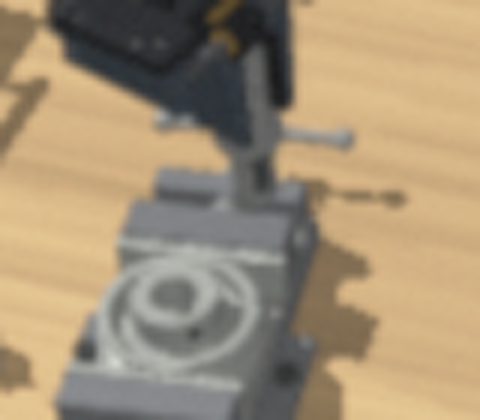

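The crop shows the shank at (250,190) with the dark key to its right, which agrees with about 47°. I'll go above the bore.

Request:
send_rows([
  [0.0024,-0.114,0,0,0,0,-1],
  [0.0024,-0.114,-0.08,0,0,0,-1],
  [0.0024,-0.114,-0.16,0,0,0,-1],
  [0.0024,-0.114,-0.16,0,0,0,-1],
  [0.0024,-0.114,-0.16,0,0,0,-1],
  [0.0024,-0.114,-0.16,0,0,0,-1],
])

```text
time_s: 8.32
ee_pos: [524.6, -250.7, 144.7]
ee_rot: [179.8, 0.0, 73.7]
force: [0.5, 0.4, -3.0]
gripper_width: 25.6
gripper_force: 50.0
```

```bash
python3 - <<'E'
from workcell import env,eyes
import numpy as np
for i in range(4):
    s=env.state();print(s["ee_pos"].round(2),s["ee_rot"].round(2),s["force"].round(1));eyes.grab_frame("top")
E
```

```text
[ 524.56 -250.72  144.72] [1.7975e+02 4.0000e-02 7.3670e+01] [ 0.5  0.4 -3. ]
[ 524.3  -250.73  144.46] [1.7978e+02 4.0000e-02 7.3660e+01] [-0.2 -0.8 -4.6]
[ 524.   -250.72  144.12] [1.7982e+02 3.0000e-02 7.3650e+01] [ 0.2 -0.6 -4.1]
[ 523.79 -250.68  143.8 ] [1.7986e+02 2.0000e-02 7.3640e+01] [ 0.3 -0.3 -2.8]
```

Request:
send_rows([
  [0,0,0,0,0,0,-1],
  [0,0,0,0,0,0,-1],
  [0,0,0,0,0,0,-1],
  [0,0,0,0,0,0,-1],
])

```text
time_s: 9.02
ee_pos: [523.1, -250.5, 142.4]
ee_rot: [-180.0, 0.0, 73.6]
force: [0.2, -0.1, -4.2]
gripper_width: 25.1
gripper_force: 50.0
```

Request:
send_rows([
  [-0.002,0.002,-0.012,0,0,0,-1],
  [-0.002,0.002,-0.024,0,0,0,-1],
  [-0.002,0.002,-0.03,0,0,0,-1],
  [-0.002,0.002,-0.036,0,0,0,-1],
  [-0.002,0.002,-0.04,0,0,0,-1],
  [-0.002,0.002,-0.04,0,0,0,-1],
  [-0.002,0.002,-0.04,0,0,0,-1],
])

```text
time_s: 9.9
ee_pos: [522.3, -249.6, 122.6]
ee_rot: [180.0, 0.0, 73.6]
force: [-0.4, -0.2, -2.9]
gripper_width: 25.3
gripper_force: 50.0
```

Request:
send_rows([
  [0,0,-0.006,0,0,0,-1],
  [0,0,-0.01,0,0,0,-1],
  [0,0,-0.014,0,0,0,-1],
  [0,0,-0.014,0,0,0,-1],
  [0,0,-0.014,0,0,0,-1],
])

```text
time_s: 10.52
ee_pos: [522.1, -249.6, 115.5]
ee_rot: [180.0, 0.0, 73.6]
force: [0.4, 0.3, -4.1]
gripper_width: 25.2
gripper_force: 50.0
```

No lateral force, so the pilot is in. Next, down past the expected key contact height (about 112.7).

Request:
send_rows([
  [0,0,-0.004,0,0,0,-1],
  [0,0,-0.006,0,0,0,-1],
  [0,0,-0.008,0,0,0,-1],
  [0,0,-0.009,0,0,0,-1],
  [0,0,-0.009,0,0,0,-1],
  [0,0,-0.009,0,0,0,-1],
])

```text
time_s: 11.28
ee_pos: [522.2, -249.5, 111.0]
ee_rot: [180.0, -0.0, 73.6]
force: [-0.6, 0.1, -3.4]
gripper_width: 25.5
gripper_force: 50.0
```

Request:
send_rows([
  [0,0,-0.003,0,0,0,-1],
  [0,0,-0.006,0,0,0,-1],
  [0,0,-0.008,0,0,0,-1],
  [0,0,-0.008,0,0,0,-1],
  [0,0,-0.008,0,0,0,-1],
])

```text
time_s: 11.9
ee_pos: [522.2, -249.5, 106.9]
ee_rot: [180.0, 0.0, 73.6]
force: [-0.8, -0.1, -3.5]
gripper_width: 25.2
gripper_force: 50.0
```

The key dropped in without contact. Continuing down to just above home (about 84.7).

Request:
send_rows([
  [0,0,-0.006,0,0,0,-1],
  [0,0,-0.012,0,0,0,-1],
  [0,0,-0.018,0,0,0,-1],
  [0,0,-0.024,0,0,0,-1],
  [0,0,-0.03,0,0,0,-1],
  [0,0,-0.036,0,0,0,-1],
  [0,0,-0.036,0,0,0,-1],
  [0,0,-0.036,0,0,0,-1],
])

```text
time_s: 12.9
ee_pos: [522.2, -249.5, 89.0]
ee_rot: [180.0, 0.0, 73.6]
force: [-0.6, 0.1, -3.7]
gripper_width: 25.4
gripper_force: 50.0
```

Request:
send_rows([
  [0,0,-0.003,0,0,0,-1],
  [0,0,-0.005,0,0,0,-1],
  [0,0,-0.007,0,0,0,-1],
  [0,0,-0.009,0,0,0,-1],
  [0,0,-0.009,0,0,0,-1],
  [0,0,-0.009,0,0,0,-1],
  [0,0,-0.009,0,0,0,-1],
], squeeze=60)

```text
time_s: 13.78
ee_pos: [522.2, -249.5, 84.8]
ee_rot: [180.0, 0.0, 73.6]
force: [-1.4, 1.1, 1.8]
gripper_width: 25.0
gripper_force: 60.0
```

Request:
send_rows([
  [0,0,-0.001,0,0,0,-1],
  [0,0,-0.001,0,0,0,-1],
  [0,0,-0.001,0,0,0,-1],
  [0,0,-0.001,0,0,0,-1],
])

```text
time_s: 14.28
ee_pos: [522.2, -249.5, 84.8]
ee_rot: [180.0, 0.0, 73.6]
force: [-2.3, 1.7, 5.0]
gripper_width: 25.5
gripper_force: 60.0
```

Request:
send_rows([
  [0,0,-0.0012,0,0,0,-1],
  [0,0,-0.0024,0,0,0,-1],
  [0,0,-0.0024,0,0,0,-1],
  [0,0,-0.0024,0,0,0,-1],
  [0,0,-0.0024,0,0,0,-1],
  [0,0,-0.0024,0,0,0,-1],
])

```text
time_s: 15.02
ee_pos: [522.2, -249.5, 84.8]
ee_rot: [179.9, 0.0, 73.6]
force: [-4.0, 2.6, 11.9]
gripper_width: 25.3
gripper_force: 60.0
```

```bash
python3 - <<'E'
from workcell import env,eyes
import numpy as np
for i in range(8):
    s=env.state();print(s["ee_pos"].round(2),s["force"].round(1),s["gripper_force"].round(1))
    f=eyes.grab_frame("top")
E
```

```text
Traceback (most recent call last):
AttributeError: 'float' object has no attribute 'round'
```

Request:
send_rows([
  [0,0,-0.0006,0,0,0,-1],
  [0,0,-0.0006,0,0,0,-1],
  [0,0,-0.0006,0,0,0,-1],
  [0,0,-0.0006,0,0,0,-1],
  [0,0,-0.0006,0,0,0,-1],
  [0,0,-0.0006,0,0,0,-1],
])

```text
time_s: 15.78
ee_pos: [522.3, -249.5, 84.8]
ee_rot: [179.9, 0.0, 73.6]
force: [-3.3, 3.4, 14.4]
gripper_width: 25.2
gripper_force: 60.0
```

```bash
python3 - <<'E'
from workcell import env,eyes
import numpy as np
for i in range(8):
    s=env.state();print(np.round(s["ee_pos"],2),np.round(s["force"],1),np.round(s["gripper_force"],1))
    f=eyes.grab_frame("top")
np.savez("t9.npz",**f)
a=cv2.resize(f["pixels"][170:270,200:460],None,fx=3,fy=3,interpolation=2) if 0 else f["pixels"][170:270,200:460].repeat(3,0).repeat(3,1)
import cv2;cv2.imwrite("pics/end.png",a[:,:,::-1])
E
```

```text
[ 522.25 -249.5    84.76] [-3.3  3.4 14.4] 60.0
[ 522.26 -249.48   84.75] [-4.4  3.  13.8] 60.0
[ 522.27 -249.51   84.78] [-4.7  2.5 12.7] 60.0
[ 522.24 -249.49   84.75] [-4.8  2.4 13. ] 60.0
[ 522.24 -249.5    84.74] [-5.2  2.4 14. ] 60.0
[ 522.23 -249.49   84.77] [-4.6  1.9 13.1] 60.0
[ 522.24 -249.49   84.78] [-4.5  2.6 13.2] 60.0
[ 522.22 -249.47   84.75] [-4.5  3.2 14.1] 60.0
```

View pics/end.png

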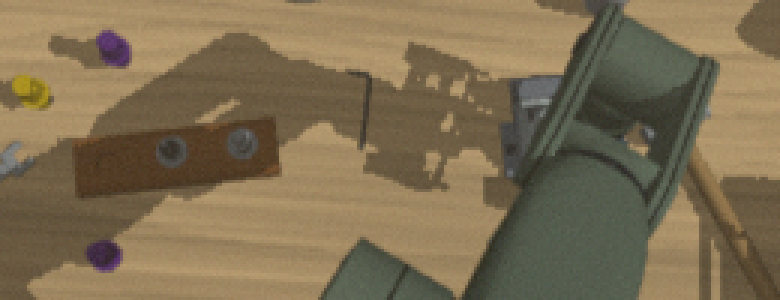

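The picture shows the two other arbors still in the rack at (172,150) and (242,143), with the rest undisturbed. The collar is seated at the predicted height, and the push is about 14 N net (about 17 N on the hub with the arbor's weight). Handing in.

```bash
python3 -c "
from workcell import env
print(env.job_done())"
```

```text
the job is handed in; nothing more can be done
None
```

The keyed arbor is in the pulley bore with its key in the keyway and its collar down on the hub; the gripper still holds it, pressing down with about 14 N, and the other two arbors are still in the rack.

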